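# Roll the chart tube clear of the harbour chart

### The arm

A 6-joint arm with a two-finger parallel gripper is mounted at the origin on the work surface. World frame = base frame: x ahead of the robot, y to its left, z up, the work surface at z = 0. Lengths are in mm, angles in rad, forces in N, time in s.
With the tool pointing down it reaches from about 350 to 875 mm from the base axis. Payload 4.2 kg.
Tool frame: the origin (TCP) lies at the very end of the fingers, on their centre line; the grasp point (between the pads) lies 19 mm behind it; z points along the fingers, y is the line along which they close (so a half turn about z gives the same grasp; the last joint's range is limited). The gripper opens to 87 mm and grips with 3 to 60 N. Pads are 19 mm wide; open, the fingers measure 117 mm over their backs; the gripper's body (75 mm by 190 mm) begins 51 mm behind the grasp point.
Start: joints at [1.379, 0.385, 0.008, 0, -1.194, -0.259], TCP at [272.27, 562.555, 222.55] pointing down, gripper open.
Joint ranges: [-3.14, 3.14], [-1.21, 2.06], [-1.07, 1.41], [-3.16, 2.05], [-2.99, -0.16], [-3.1, 3.1]. Speed limits (rad/s): [2.79, 2.79, 3.14, 3.14, 3.14, 3.14].

### API

Orientations are given as a unit quaternion [x, y, z, w].
In Python, from rig import r, viewer, close_job gives the robot as it stands.
- The arm moves only by the tool apply_moves, never from a script. Its argument "series" is one flat list of numbers, 6 for each row, row after row: the shift along the tool's x, y, z in m, then the turn, a rotation vector about the tool's x, y, z in degrees. In form: [tx, ty, tz, wx, wy, wz, tx, ty, tz, wx, wy, wz, ...]. A call has 1 to 5 rows; each row is the pose to reach, as a shift and turn from the pose commanded when the call began, along the tool's axes at that moment; what a row does not reach only later rows make up. A row lasts 1/8 s, in which the tool goes at most 62.5 mm and 10.7 degrees, less where a joint would pass 70% of its speed; a pose out of reach is approached as far as the arm can. A call with a gripper value outside its range is refused whole. "fingers" is the opening in per cent of the stroke, from 0 (shut) to 100 (fully open), set as the call begins (left out, the last holds). The fingers move at their own pace and stop on an object; the grip force is fixed at half the most. Time passes only in rows, so rows that repeat a pose let the fingers close. It gives the time, the measured TCP pose, the force, the opening and the grip force at its end, in the units of the state.
- r.get_obs(): the state, without advancing time (a new reading comes with each control period).
- viewer.capture(name): name is "scene" or "top"; returns a dict with "pixels" (400x640x3 uint8, blue, green, red), "intrinsics" (3x3 intrinsics, pixels), "R" (3x3) and "t" (3): a world point X has camera coordinates R X + t. Camera axes: x right, y down, z forward; pixel columns grow to the right and rows downward; lengths in mm; the calibration is good to about 2 mm. A picture is of the moment at which its call begins. There is no depth.
- close_job(): hands the job in; it is judged then, once.
The state is a dict: "clock": time; "qpos": joint angles; "dq": joint speeds; "tau": joint torques, N m; "tcp_pos": TCP position; "orientation": TCP orientation; "contact_force": force on the tool from outside, world axes, zero at the start; "torque": the same for the moment, N m; "grip_width": finger opening in mm; "grip_force": force on a finger pad.
Only numpy, scipy, OpenCV 4.12 (cv2) and the standard library are available. Lean on these libraries where they do the work, as an engineer would, in place of code of your own. Each camera call takes 0.05 s, during which the arm holds its last target. There are 200 camera calls.

### The job

The fat black chart tube has been left lying on the open harbour chart. With your fingertips on top of it, roll it over the chart's edge towards the radio charger and leave it lying still on the bare strip of desk between the chart and the charger, with no part of it over the chart and without it ever touching the charger. Do not lift it or push it low on its sides, and leave everything else where it is.

Things in the scene. Friction and masses are not known exactly. Their poses are not given: they have to be found in the camera images.
- tube: chart tube: rigid black plastic cylinder 300 mm long, 0.35 to 0.7 kg, lying on the desk, too fat to grip. Origin at its centre, 45 mm up; its own y axis runs along it (x and z turn as it rolls). Its end caps (last 30 mm each) are 90 mm in diameter, the barrel between them 87 mm: top line 88.5 mm above the desk. Touch it only on its upper part, 65 mm or more above the desk
- tube_far (a point): point on the tube's axis in its end face farther from the robot (+x). Of the tube's behaviour: under a fingertip that presses lightly on top and moves across, it rolls without slip and its centre moves half as far as the fingertip
- tube_near (a point): point on the tube's axis in its end face nearer to the robot. Of the tube's behaviour: it stays where it is left; let go at 0.1 m/s it coasts about 20 mm
- chart: the harbour chart: a flat paper sheet on the desk, 297 mm (its x) by 420 mm (its y), of no thickness to speak of. Origin at the middle of its edge beside the bare strip (the -y side of the chart, seen from the robot its right edge); its x axis points horizontally from the chart square across that edge to the strip and the charger, y along the edge away from the robot. The chart lies at its x from -297 mm to 0
- charger: the fixed black charger bank with four bays, hand-held radios standing in three: 90 mm (its x) by 330 mm (its y) by 50 mm high. Origin at the centre of its underside, x away from the chart; its front face, towards the chart, is at its x = -45 mm. The bare strip between the chart's edge and this face is about 125 to 140 mm wide
- charger_front (a point): middle of the lower edge of the charger's front face, on the desk
- spare_radio: a hand-held radio standing on the desk behind the charger, 36 by 58 by 130 mm and an aerial to 262 mm; origin at the centre of its foot. Not to be moved
- mug: white mug, 78 mm in diameter, 92 mm high, standing past the far end of the strip; origin at the centre of its foot. Not to be moved
- dividers: brass chart dividers lying on the chart behind the tube, about 190 mm long, 12 mm high. Not to be moved
- marker: green felt marker, 127 mm long, 15 mm high, lying on the chart behind the tube. Not to be moved
- hairbrush: black hairbrush, 210 mm long, 33 mm high, lying past the tube's far end. Not to be moved
- radio0: hand-held radio standing in a bay of the charger, 36 by 58 by 130 mm and an aerial to 262 mm (282 mm above the desk); origin at the centre of its foot. Not to be moved
- radio1: hand-held radio standing in a bay of the charger, 36 by 58 by 130 mm and an aerial to 262 mm (282 mm above the desk); origin at the centre of its foot. Not to be moved
- radio2: hand-held radio standing in a bay of the charger, 36 by 58 by 130 mm and an aerial to 262 mm (282 mm above the desk); origin at the centre of its foot. Not to be moved

How it is judged (in metres and radians):
On the way:
1. the tube has turned by a quarter turn or so, rolling instead of sliding (angle between tube's own z axis and vertical above 1.2 rad), for 0.05 s.
At the end, for the whole second after the job is handed in: Both ends of the tube lie on the desk wholly beyond the chart's far edge and short of the charger's front face (axis at least 43 mm from each, that is the tube's radius less 2 mm), and the tube is at rest (under 10 mm/s) (x of each of tube_far, tube_near in the frame of chart above 0.043 m and x of each of tube_far, tube_near in the frame of charger_front below -0.043 m and height (world z) of each of tube_far, tube_near below 0.05 m and linear speed of tube below 0.01 m/s and angular speed of tube below 0.2 rad/s); the robot touches nothing.
It fails at once if the tube is lifted or tipped: an end comes more than 10 mm off the desk (height (world z) of any of tube_far, tube_near above 0.055 m).
It fails at once if the tube is pushed low down: the fingers touch it with their grasp point less than 80 mm above the desk (contact force between the fingers and tube above 0.3 N and height (world z) of the grasp point below 0.08 m).
It fails at once if the tube touches the charger (contact force between tube and charger above 0.3 N).
It fails at once if the tube is pressed hard enough to dent it (over 60 N) (contact force between the fingers and tube above 60 N).
It fails at once if another thing on the desk is moved by more than 15 mm or tipped (distance of any of spare_radio, mug, dividers, marker, hairbrush, radio0, radio1, radio2 from where it was at the start of the episode above 0.015 m or angle between any of spare_radio, mug, dividers, marker, hairbrush, radio0, radio1, radio2's own z axis and vertical above 0.3 rad).
It also fails if it takes over 51 s, if anything falls off the work surface, if the arm or the gripper's body presses on something with over 40 N, if the wrist force passes 120 N, or if a joint passes its speed limit or range.

## Working session

There is one attempt and no reset: what is moved stays moved. The work goes in short steps, Python scripts to look and compute and a tool call to move; the robot and the scene stay as the last step left them, time stands still between calls to the robot, and variables do not carry over. Pictures are saved under pics/ and viewed, at most 10 in all, crops included, and the job is handed in when it is done.

Besides the shell and the picture viewer there is one more tool, called after "Request:" as name(argument=value, ...) on one line, values as JSON. apply_moves: Moves the arm, as the interface text tells. Its arguments: {"type":"object","properties":{"series":{"type":"array"},"fingers":{"type":"number"}},"required":["series"]}

```bash
mkdir -p pics; ls; python3 - <<'E'
from rig import r, viewer
import cv2,pickle
for n in("scene","top"):
    c=viewer.capture(n); cv2.imwrite(f"pics/{n}0.png",c["pixels"]); pickle.dump(c,open(n+".pkl","wb"))
    print(n,c["intrinsics"],c["R"],c["t"])
print(r.get_obs())
E
```

```text
pics
scene [[488.59191019   0.         317.31870868]
 [  0.         488.59191019 206.28428387]
 [  0.           0.           1.        ]] [[ 0.88437892  0.46676065 -0.00290206]
 [ 0.27150955 -0.51947091 -0.81020524]
 [-0.37967946  0.7157405  -0.5861391 ]] [-519.40841002 -100.88224451 1310.68683335]
top [[426.73647073   0.         322.52220633]
 [  0.         426.73647073 206.47343737]
 [  0.           0.           1.        ]] [[-3.49853019e-02 -9.99387446e-01  8.72585477e-04]
 [-9.75223046e-01  3.39485177e-02 -2.18603543e-01]
 [ 2.18440013e-01 -8.49887642e-03 -9.75813368e-01]] [  42.15315595  558.7913453  1014.74674286]
{'clock': 0.1, 'qpos': array([ 1.37859786e+00,  3.85472631e-01,  6.76636190e-03, -4.16945708e-04,
       -1.19396949e+00, -2.58629334e-01]), 'dq': array([-9.63225881e-04, -7.01191542e-07,  1.03553257e-03,  1.99851216e-03,
       -4.63805053e-04,  1.75519692e-03]), 'tau': array([-9.36290780e-04, -3.91692030e+01,  1.87934929e+01,  4.23199922e+00,
        1.34648752e-02, -7.83294922e-05]), 'tcp_pos': array([272.06056417, 562.09476008, 221.57740843]), 'orientation': array([ 9.74684041e-01, -2.23584657e-01, -1.62459428e-04,  9.45631064e-04]), 'contact_force': array([-0.58226494, -0.28465303, -0.78035766]), 'torque': array([-0.02178973, -0.04810937,  0.02751716]), 'grip_force': 0.0, 'grip_width': 87.10291550416424}
```

View pics/scene0.png

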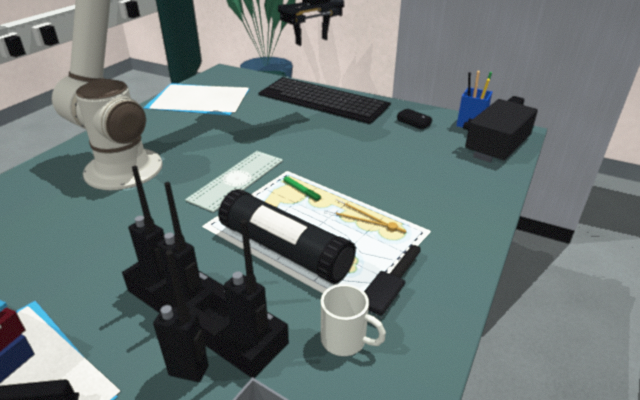

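View pics/top0.png

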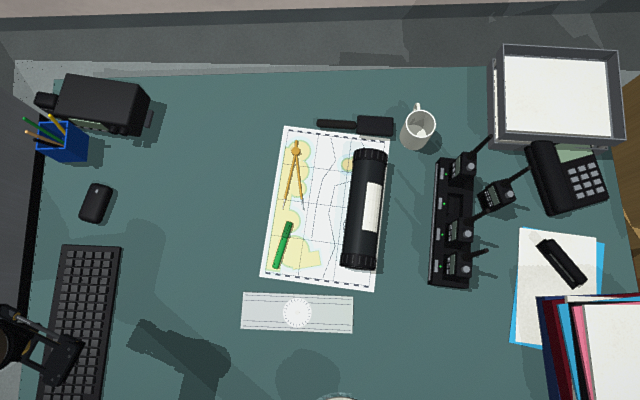

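The top view shows the tube at about (365,210) on the chart. The charger is at about (455,225), the mug at (418,130), the brush at (355,125), and the gripper at far left. I'll enlarge the middle of the picture.

```bash
python3 - <<'E'
import cv2
im=cv2.imread("pics/top0.png")[105:305,250:510]
im=cv2.convertScaleAbs(im,alpha=1.6,beta=25)
cv2.imwrite("pics/c0.png",cv2.resize(im,None,fx=3,fy=3,interpolation=cv2.INTER_CUBIC))
E
```

```text
(no output)
```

View pics/c0.png

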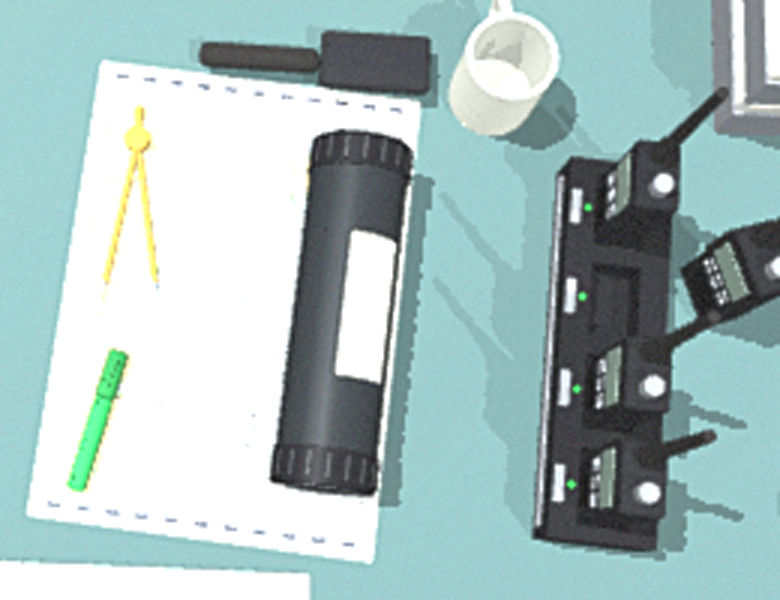

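```bash
cat >h.py <<'E'
import numpy as np,pickle
from scipy.optimize import least_squares
def load(n): return pickle.load(open(n+".pkl","rb"))
def ray(c,p,z):
    C=-c["R"].T@c["t"]; d=c["R"].T@np.linalg.solve(c["intrinsics"],[p[0],p[1],1]); return C+d*(z-C[2])/d[2]
def proj(c,X):
    q=c["intrinsics"]@(c["R"]@np.asarray(X).T+c["t"][:,None]); return (q[:2]/q[2]).T
def crop(p,o=(250,105),s=3): return ((p[0]+.5)/s-.5+o[0],(p[1]+.5)/s-.5+o[1])
def tube_fit(c,left,right,ends,x0):
    # left/right: image points on silhouette sides; ends: (far,near) end points with row extremes
    th=np.linspace(0,2*np.pi,181)
    def pts(v):
        x,y,a=v; ax=np.array([np.cos(a),np.sin(a),0]); n=np.array([-np.sin(a),np.cos(a),0])
        return [proj(c,np.array([x,y,45])+s*150*ax+45*(np.cos(th)[:,None]*n+np.sin(th)[:,None]*[0,0,1])) for s in(1,-1)]
    def f(v):
        F,N=pts(v); e=F.mean(0)-N.mean(0); e/=np.linalg.norm(e); m=np.array([-e[1],e[0]])
        if m[0]<0:m=-m
        P=np.vstack([F,N]); lo=(P@m).min(); hi=(P@m).max()
        # per-side lines through the two caps' extremes
        def line(fn):
            A=F[fn(F@m)];B=N[fn(N@m)];d=A-B;d/=np.linalg.norm(d);k=np.array([-d[1],d[0]]);return A,k
        o=[]
        for fn,L in((np.argmin,left),(np.argmax,right)):
            A,k=line(fn); o+=[(np.array(p)-A)@k for p in L]
        o+=[np.max(P@-np.array([0,1]))+ends[0], np.max(P[:,1])-ends[1]]
        return np.array(o)
    s=least_squares(f,x0,x_scale=[10,10,.05],diff_step=1e-4); return s.x,f(s.x)
E
python3 - <<'E'
from h import *
c=load("top")
print("cam",-c["R"].T@c["t"])
ch=np.array([ray(c,crop(p),0) for p in[(101,60),(421,101),(371,562),(28,516)]]);print(ch.round(1))
print("sides",[np.linalg.norm(ch[i]-ch[i-1]).round(1) for i in range(4)])
for z in(0,50):
  g=np.array([ray(c,crop(p),z) for p in[(560,160),(534,537)]]);print(z,g.round(1),np.linalg.norm(g[0]-g[1]))
v,res=tube_fit(c,[crop((314,145)),crop((272,475))],[crop((411,152)),crop((377,488))],(crop((0,130))[1],crop((0,496))[1]),[600,-60,0])
print(v,res)
# frame of chart edge
e=ch[1]-ch[2];e/=np.linalg.norm(e);o=(ch[1]+ch[2])/2;n=np.array([e[1],-e[0],0]);print("edge o",o,"n",n,"ang",np.arctan2(e[1],e[0]))
ax=np.array([np.cos(v[2]),np.sin(v[2]),0])
for s in(1,-1):print("tube end x",(np.array([v[0],v[1],0])+s*150*ax-o)@n)
for z in(0,50):
  for p in[(560,160),(534,537)]:print("front",z,(ray(c,crop(p),z)-o)@n)
E
```

```text
cam [ 324.75964646   31.78140413 1112.32042266]
[[ 811.4  123.2    0. ]
 [ 760.6 -171.5    0. ]
 [ 345.3  -99.9    0. ]
 [ 394.3  192.1    0. ]]
sides [np.float64(422.8), np.float64(299.1), np.float64(421.4), np.float64(296.1)]
0 [[ 699.  -294.5    0. ]
 [ 361.4 -240.6    0. ]] 341.9133652181272
50 [[ 682.2 -279.8   50. ]
 [ 359.7 -228.4   50. ]] 326.5439915082879
[ 5.53031197e+02 -8.37793770e+01 -1.66909606e-01] [ 0.99299573  0.55476221 -0.95527858 -0.57625442  0.39261765  0.36652631]
edge o [ 552.95071065 -135.70841037    0.        ] n [-0.16995373 -0.98545204  0.        ] ang -0.17078272088851676
tube end x -51.768216852442336
tube end x -50.60628521190021
front 0 131.66538988574686
front 0 135.94128694345048
front 50 120.07086007321801
front 50 124.15455095675603
```

The tube axis lies about 51 mm behind the chart's edge and is parallel to it. The strip is about 132 mm wide, so the tube must roll about 117 mm. I'll do three strokes with the fingers open along the tube and tool x along the roll direction, which keeps the gripper body narrow towards the radios.

```bash
python3 - <<'E'
from h import *
from rig import r
from scipy.spatial.transform import Rotation as R
o=r.get_obs(); A=R.from_quat(o["orientation"]); p=np.array([272.27,562.555,222.55])
a=-0.169; n=np.array([np.sin(a),-np.cos(a),0]); y=np.array([-np.cos(a),-np.sin(a),0])
B=R.from_matrix(np.column_stack([n,y,[0,0,-1]]))
T=np.array([553,-83.8,0])-19.5*n; T[2]=140
print(o["clock"],n,T); print(A.inv().apply(T-p)/1000,(A.inv()*B).as_rotvec(degrees=True))
c=load("top"); print("mug base approx",ray(c,crop((487,112)),0))
E
```

```text
0.1 [-0.16819668 -0.98575346  0.        ] [556.27983526 -64.5778076  140.        ]
[0.52894097 0.4404874  0.0834503 ] [ 0.09022683 -0.07595986 73.84362087]
mug base approx [ 747.74440663 -231.58125785    0.        ]
```

Request:
apply_moves(series=[0.529,0.4405,0.033,0.09,-0.08,73.84,0.529,0.4405,0.033,0.09,-0.08,73.84,0.529,0.4405,0.033,0.09,-0.08,73.84,0.529,0.4405,0.033,0.09,-0.08,73.84,0.529,0.4405,0.033,0.09,-0.08,73.84], fingers=100)

```text
clock: 0.72
tcp_pos: [401.4, 276.2, 207.3]
orientation: [0.767, -0.642, -0.0, -0.0]
contact_force: [0.6, 0.3, -1.3]
grip_width: 86.9
grip_force: 0.0
```

```bash
cat >mv.py <<'E'
import sys
from h import *
from rig import r
from scipy.spatial.transform import Rotation as R
o=r.get_obs(); A=R.from_quat(o["orientation"]); p=o["tcp_pos"]
a=-0.169; n=np.array([np.sin(a),-np.cos(a),0]); y=np.array([-np.cos(a),-np.sin(a),0])
B=R.from_matrix(np.column_stack([n,y,[0,0,-1]]))
x,yy,s,z=map(float,sys.argv[1:5]); T=np.array([x,yy,0])+s*n; T[2]=z
print(o["clock"],p.round(2),o["contact_force"].round(2),"s now",(p-[x,yy,0])@n); print((A.inv().apply(T-p)/1000).round(4),(A.inv()*B).as_rotvec(degrees=True).round(2))
E
python3 mv.py 553 -83.8 -19.5 150
```

```text
0.725 [401.41 276.24 207.33] [ 0.59  0.32 -1.34] s now -329.41264864051703
[ 0.3628 -0.0925  0.0569] [-0.    0.07 19.82]
```

Request:
apply_moves(series=[0.3628,-0.0925,0.0569,0,0,19.8,0.3628,-0.0925,0.0569,0,0,19.8,0.3628,-0.0925,0.0569,0,0,19.8,0.3628,-0.0925,0.0569,0,0,19.8,0.3628,-0.0925,0.0569,0,0,19.8])

```text
clock: 1.35
tcp_pos: [531.0, -4.1, 159.8]
orientation: [-0.647, 0.762, 0.001, 0.001]
contact_force: [0.5, 0.4, -0.4]
grip_width: 87.2
grip_force: 0.0
```

```bash
python3 mv.py 553 -83.8 -19.5 110
```

```text
1.35 [531.    -4.15 159.82] [ 0.46  0.43 -0.38] s now -74.81704921696628
[ 0.0556 -0.0347  0.0497] [0.01 0.09 0.35]
```

Request:
apply_moves(series=[0.0556,-0.0347,0.03,0,0,0.35,0.0556,-0.0347,0.0497,0,0,0.35,0.0556,-0.0347,0.0497,0,0,0.35,0.0556,-0.0347,0.0497,0,0,0.35])

```text
clock: 1.85
tcp_pos: [556.1, -62.1, 111.2]
orientation: [-0.645, 0.764, 0.0, 0.001]
contact_force: [0.8, 0.4, 0.3]
grip_width: 86.9
grip_force: 0.0
```

```bash
python3 mv.py 553 -83.8 -19.5 90
```

```text
1.85 [556.13 -62.12 111.21] [0.77 0.4  0.27] s now -21.8968093467365
[ 0.0024 -0.0005  0.0212] [-0.05  0.08  0.05]
```

Request:
apply_moves(series=[0.0025,-0.0005,0.012,0,0,0,0.0025,-0.0005,0.02,0,0,0,0.0025,-0.0005,0.022,0,0,0,0.0025,-0.0005,0.022,0,0,0])

```text
clock: 2.35
tcp_pos: [555.9, -65.0, 88.4]
orientation: [-0.645, 0.764, 0.0, 0.0]
contact_force: [0.0, -0.4, -0.2]
grip_width: 86.7
grip_force: 0.0
```

```bash
python3 mv.py 553 -83.8 -19.5 88
```

```text
2.35 [555.85 -64.97  88.43] [ 0.03 -0.41 -0.19] s now -19.04664975219418
[-0.0005 -0.0004  0.0004] [0.   0.08 0.02]
```

No contact yet at z = 88.4, so I'll go down in small steps.

Request:
apply_moves(series=[0,0,0.001,0,0,0,0,0,0.0015,0,0,0,0,0,0.0015,0,0,0])

```text
clock: 2.72
tcp_pos: [556.3, -65.1, 87.7]
orientation: [-0.645, 0.764, 0.0, 0.001]
contact_force: [-0.7, 0.1, 4.3]
grip_width: 86.9
grip_force: 2.3
```

Request:
apply_moves(series=[0.004,0,0.0005,0,0,0,0.012,0,0.0005,0,0,0,0.022,0,0.0005,0,0,0,0.032,0,0.0005,0,0,0,0.042,0,0.0005,0,0,0])

```text
clock: 3.35
tcp_pos: [549.0, -107.2, 88.7]
orientation: [-0.645, 0.764, -0.0, 0.001]
contact_force: [-3.9, 1.8, 13.8]
grip_width: 86.8
grip_force: 6.6
```

Request:
apply_moves(series=[0.01,0,0,0,0,0,0.02,0,0,0,0,0,0.028,0,0,0,0,0,0.034,0,0,0,0,0,0.036,0,0,0,0,0])

```text
clock: 3.98
tcp_pos: [542.8, -142.8, 87.1]
orientation: [-0.645, 0.764, -0.0, 0.001]
contact_force: [-0.6, -0.2, 4.8]
grip_width: 86.9
grip_force: 2.4
```

```bash
python3 mv.py 553 -83.8 -19.5 88
python3 - <<'E'
from rig import r, viewer
import cv2,pickle
c=viewer.capture("top"); pickle.dump(c,open("top.pkl","wb"))
im=cv2.convertScaleAbs(c["pixels"][105:305,250:510],alpha=1.6,beta=25)
cv2.imwrite("pics/c1.png",cv2.resize(im,None,fx=3,fy=3,interpolation=cv2.INTER_CUBIC))
E
```

```text
3.975 [ 542.85 -142.8    87.12] [-0.57 -0.25  4.76] s now 59.86555994560216
[-0.0794 -0.     -0.0008] [-0.05  0.06 -0.03]
```

View pics/c1.png

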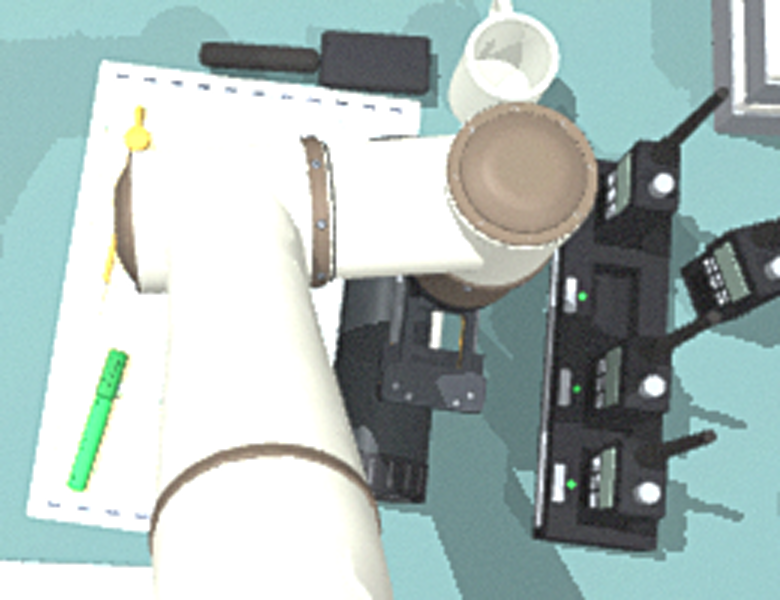

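The tube rolled about 40 mm and stayed parallel; its near-right corner moved from (376,495) to (426,500). I'll lift, go back, and press again.

Request:
apply_moves(series=[0,0,-0.008,0,0,0,0,0,-0.02,0,0,0,-0.02,0,-0.02,0,0,0,-0.0395,0,-0.018,0,0,0,-0.0395,0,-0.0075,0,0,0])

```text
clock: 4.65
tcp_pos: [550.1, -101.1, 93.9]
orientation: [-0.646, 0.763, 0.0, 0.001]
contact_force: [-0.6, 0.3, 0.7]
grip_width: 87.2
grip_force: 0.0
```

Request:
apply_moves(series=[0,0,0.0035,0,0,0,0,0,0.0055,0,0,0,0,0,0.0065,0,0,0,0,0,0.007,0,0,0,0,0,0.007,0,0,0])

```text
clock: 5.28
tcp_pos: [549.0, -103.3, 87.3]
orientation: [-0.645, 0.764, 0.001, 0.0]
contact_force: [-2.7, 1.6, 4.5]
grip_width: 87.3
grip_force: 2.3
```

```bash
python3 mv.py 546.3 -123.2 -19.5 88
```

```text
5.275 [ 549.05 -103.28   87.34] [-2.71  1.58  4.54] s now -20.09901920269817
[ 0.0006 -0.0006 -0.0007] [ 0.02  0.08 -0.03]
```

Contact is about 4.5 N again, so I'll start the second stroke.

Request:
apply_moves(series=[0.004,0,0.0005,0,0,0,0.012,0,0.0005,0,0,0,0.022,0,0.0005,0,0,0,0.032,0,0.0005,0,0,0,0.042,0,0.0005,0,0,0])

```text
clock: 5.9
tcp_pos: [541.7, -145.3, 88.6]
orientation: [-0.645, 0.764, 0.0, 0.0]
contact_force: [-7.0, 0.7, 15.5]
grip_width: 87.1
grip_force: 7.4
```

Request:
apply_moves(series=[0.01,0,0,0,0,0,0.02,0,0,0,0,0,0.028,0,0,0,0,0,0.034,0,0,0,0,0,0.036,0,0,0,0,0])

```text
clock: 6.52
tcp_pos: [535.7, -180.9, 87.4]
orientation: [-0.645, 0.764, 0.0, 0.0]
contact_force: [-3.5, -0.0, 7.1]
grip_width: 86.9
grip_force: 3.7
```

Request:
apply_moves(series=[0,0,-0.008,0,0,0,0,0,-0.02,0,0,0,-0.02,0,-0.02,0,0,0,-0.0395,0,-0.018,0,0,0,-0.0395,0,-0.0075,0,0,0])

```text
clock: 7.15
tcp_pos: [543.7, -139.0, 93.9]
orientation: [-0.646, 0.763, 0.0, 0.001]
contact_force: [0.9, 0.0, 0.1]
grip_width: 87.2
grip_force: 0.0
```

Request:
apply_moves(series=[0,0,0.0035,0,0,0,0,0,0.0055,0,0,0,0,0,0.0065,0,0,0,0,0,0.007,0,0,0,0,0,0.007,0,0,0])

```text
clock: 7.78
tcp_pos: [542.8, -141.2, 87.1]
orientation: [-0.645, 0.764, 0.0, 0.001]
contact_force: [0.1, 0.8, 1.5]
grip_width: 87.3
grip_force: 0.6
```

```bash
python3 mv.py 539.6 -162.6 -19.5 88
python3 - <<'E'
from rig import r, viewer
import cv2,pickle
c=viewer.capture("top"); pickle.dump(c,open("top.pkl","wb"))
im=cv2.convertScaleAbs(c["pixels"][105:305,250:510],alpha=1.6,beta=25)
cv2.imwrite("pics/c2.png",cv2.resize(im,None,fx=3,fy=3,interpolation=cv2.INTER_CUBIC))
E
```

```text
7.775 [ 542.83 -141.23   87.1 ] [0.13 0.77 1.47] s now -21.61082795389211
[ 0.0021 -0.0004 -0.0009] [-0.01  0.08 -0.03]
```

View pics/c2.png

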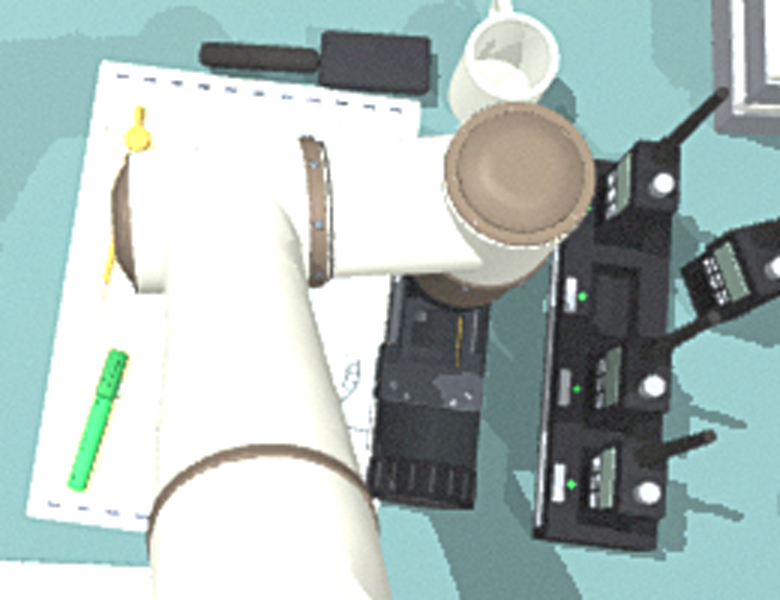

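The tube's near-right corner is now at (473,508), after about 78 mm of rolling in all. It needs one more stroke of about 39 mm.

Request:
apply_moves(series=[0.004,0,0.0008,0,0,0,0.012,0,0.0006,0,0,0,0.022,0,0.0005,0,0,0,0.032,0,0.0005,0,0,0,0.042,0,0.0005,0,0,0])

```text
clock: 8.45
tcp_pos: [535.5, -183.4, 88.7]
orientation: [-0.645, 0.764, -0.0, 0.0]
contact_force: [-6.1, 1.4, 12.8]
grip_width: 86.8
grip_force: 6.5
```

Request:
apply_moves(series=[0.01,0,0,0,0,0,0.02,0,0,0,0,0,0.029,0,0,0,0,0,0.035,0,0,0,0,0,0.037,0,0,0,0,0])

```text
clock: 9.07
tcp_pos: [529.2, -220.0, 87.7]
orientation: [-0.645, 0.764, 0.0, 0.0]
contact_force: [-3.1, -0.5, 8.0]
grip_width: 87.0
grip_force: 3.7
```

Request:
apply_moves(series=[0,0,0,0,0,0,0,0,-0.01,0,0,0,0,0,-0.03,0,0,0,0,0,-0.06,0,0,0,-0.03,0,-0.1,0,0,0])

```text
clock: 9.7
tcp_pos: [534.1, -190.2, 186.6]
orientation: [-0.644, 0.765, 0.001, 0.0]
contact_force: [-0.2, -0.3, 0.2]
grip_width: 87.4
grip_force: 0.0
```

Request:
apply_moves(series=[-0.06,0,-0.03,0,0,0,-0.12,0,-0.03,0,0,0,-0.18,0,-0.03,0,0,0,-0.24,0,-0.03,0,0,0,-0.3,0,-0.03,0,0,0])

```text
clock: 10.32
tcp_pos: [585.4, 108.4, 217.3]
orientation: [-0.645, 0.764, 0.0, 0.001]
contact_force: [1.1, -1.2, 0.1]
grip_width: 87.2
grip_force: 0.0
```

```bash
python3 - <<'E'
from rig import r, viewer
import cv2,pickle
c=viewer.capture("top"); pickle.dump(c,open("top.pkl","wb"))
im=cv2.convertScaleAbs(c["pixels"][105:305,250:510],alpha=1.6,beta=25)
cv2.imwrite("pics/c3.png",cv2.resize(im,None,fx=3,fy=3,interpolation=cv2.INTER_CUBIC))
E
```

```text
(no output)
```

View pics/c3.png

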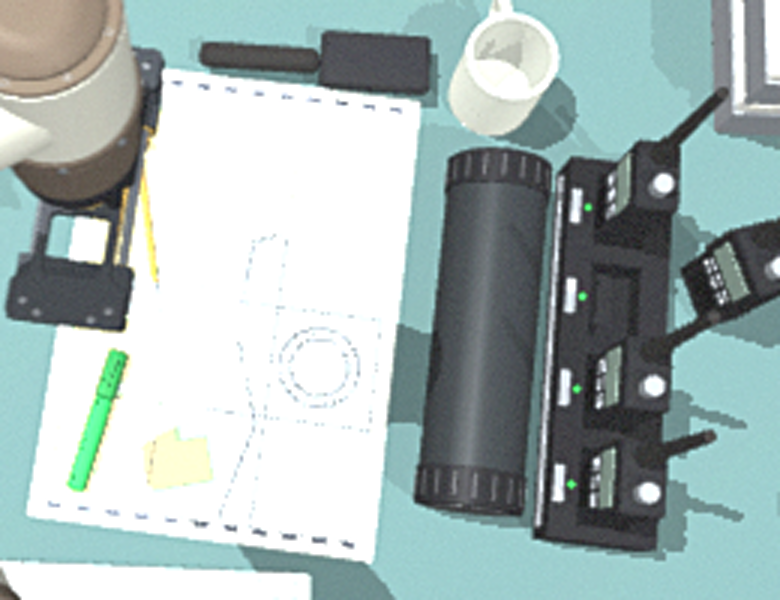

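The tube now lies on the strip, with its caps from (446..552,155) at the far end to (415..524,510) at the near end. I'll fit its pose to check.

```bash
python3 - <<'E'
from h import *
c=load("top")
v,res=tube_fit(c,[crop((448,160)),crop((415,495))],[crop((552,165)),crop((524,510))],(crop((0,148))[1],crop((0,515))[1]),[535,-200,-.17])
print(v,res)
o=np.array([552.95,-135.7,0]);n=np.array([-.16995,-.98545,0]);ax=np.array([np.cos(v[2]),np.sin(v[2]),0])
for s in(1,-1):print((np.array([v[0],v[1],0])+s*150*ax-o)@n)
E
```

```text
[ 5.32960119e+02 -2.02668748e+02 -1.67577739e-01] [ 0.17226447  0.24048022 -0.14663651 -0.25750284  0.43970138  0.40940322]
68.91138767437043
69.8718779916394
```

```bash
python3 -c "
from rig import close_job; print(close_job())"
```

```text
the job is handed in; nothing more can be done
None
```

I rolled the tube off the chart in three light top strokes and handed the job in; it lies on the bare strip about 69 mm past the chart's edge and 63 mm or more from the charger's front (43 mm needed from each), measured from the last picture; no verdict was returned.

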